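# Hold the dye sample cell in the colour checker's light path

## Task

At the shoe repair counter, take the tall sample cell with glass windows out of the rack, gripping it by its two frosted faces only and never touching its windows with the fingers. Hold it upright in the middle of the colour checker's light path, windows facing the lamp and the sensor, and press it gently down on the sprung seat until you feel the seat reach its stop. Finish while still holding it there, seat fully down; do not let go, do not lean on the checker with the gripper, and leave everything else where it is.

Things in the scene. Friction and masses are not known exactly. Their poses are not given: they have to be found in the camera images.
- cell: Sample cell: upright block 30 (x) by 24 (y) by 60 mm high plus a black stopper, 6 mm high, 20 by 18 mm; 65 to 125 g. Origin: centre of its underside, z up. Off-white frosted ribbed faces at y = +-12 mm, 27 mm wide: fingers only there, closing along y. Its glass windows look along +x and -x, the way the light goes. It stands in a rack pocket, x along the row; either way round serves.
- cell_windows: The two glass windows of the cell, fixed to it: plates 20 mm wide, from 5 to 55 mm above the cell's underside, on its x = +-15 mm faces, 1.5 mm proud. Origin and axes as the cell's. Must not be touched by the fingers.
- rack: Fixed light-wood rack, 190 (x) by 60 (y) by 18 mm high, with three pockets 32 by 26 mm in a row along its x, at x = -60, 0 and 60 mm; pocket floors 6 mm above the counter. Origin: centre of its underside. The cell, the vial and the blank stand in the pockets in any order.
- checker: Colour checker, fixed. Base 190 (x) by 80 (y) by 10 mm; grey lamp housing at -x (fins on top) and sensor housing at +x (dial on top), each 56 mm wide, 82 mm high. The gap between, x = -38 to 38 mm, is open above and to both y sides. The sprung seat, a flat plate 36 (x) by 30 (y) mm, is at x = y = 0. Origin: centre of the base's underside, on the counter, z up; the light runs along x.
- checker_beam (a point): Middle of the light path: on the checker's axis, 52 mm above the counter, right over the seat. Axes as the checker's. Seat resting anywhere in its range, the beam passes through the cell's windows.
- seat (a joint): The sprung seat: 0 when up, 0.006 m when pressed to its hard stop; the spring takes about 1.6 N to start and 4 N at the stop, where it turns hard. It springs up when let go. Its post was left at an unknown height, to be felt: the seat's top, when up, is 26 to 46 mm above the counter.
- vial: Bystander: round amber vial, 24 mm across, 52 mm high, in a pocket of the rack. Origin: centre of its underside.
- blank: Bystander: plain aluminium block 24 by 22 by 36 mm high without windows, in a pocket of the rack. Origin: centre of its underside.
- brush: Bystander: shoe brush 160 by 50 by 48 mm, dark bristles down. Origin: centre of its underside.
- tin: Bystander: flat steel polish tin, 78 mm across, 26 mm high. Origin: centre of its underside.
- jar: Bystander: glass cream jar with a black cap, 48 mm across, 50 mm high. Origin: centre of its underside.
- hammer: Bystander: hammer 260 mm long, lying down. Origin: on its underside.
- shoe: Bystander: brown leather shoe about 310 mm long, 100 mm high. Origin: under its middle.
There are look-alikes about, which are no part of the job. What is shaped like the cell but blue is not meant.

How it is judged:
On the way:
1. the cell is lifted out of the rack in the fingers (z of cell in the frame of rack above 0.035 m and contact force between cell and the fingers above 2 N and contact force between cell and rack below 0.2 N), for 0.2 s.
At the end, for the whole second after the job is handed in: Gripped cell presses the seat down over 5 of its 6 mm, at rest, upright and square to the light path (0.1, 0.12 rad), within 8 mm of the middle along it, 6 mm across it; the robot touches neither checker nor windows; bystanders within 30 mm of their starts (x of cell in the frame of checker between -0.008 and 0.008 m and y of cell in the frame of checker between -0.006 and 0.006 m and angle between the x axis of cell and the x axis of checker, either way round below 0.12 rad and angle between cell's own z axis and vertical below 0.1 rad and value of joint seat above 0.005 m and contact force between cell and the fingers above 2 N and contact force between cell and checker above 1.5 N and contact force between each of the arm, the fingers and checker below 0.5 N and contact force between cell_windows and the fingers below 0.5 N and linear speed of cell below 0.02 m/s and distance of each of vial, blank, brush, tin, jar, hammer, shoe from where it was at the start of the episode below 0.03 m); the arm keeps its last pose, push and grip.
It fails at once if the fingers touch the cell's windows (contact force between cell_windows and the fingers above 0.5 N).
It fails at once if the cell is pressed hard (over 40 N) against the checker (contact force between cell and checker above 40 N).
It fails at once if a bystander is moved more than 30 mm (distance of any of vial, blank, brush, tin, jar, hammer, shoe from where it was at the start of the episode above 0.03 m).
It also fails if it takes over 42 s, if anything falls off the work surface, if the arm or the gripper's body presses on something with over 40 N, if the wrist force passes 120 N, or if a joint passes its speed limit or range.

## Robot

A 6-joint arm with a two-finger parallel gripper is mounted at the origin on the work surface. World frame = base frame: x ahead of the robot, y to its left, z up, the work surface at z = 0. Lengths are in m, angles in rad, forces in N, time in s.
With the tool pointing down it reaches from about 0.35 to 0.975 m from the base axis. Payload 4.9 kg.
Tool frame: the origin (TCP) lies midway between the tips of the shut fingers; the grasp point (between the pads) lies 19 mm behind it (manip.pinch_z is the distance from the TCP to the grasp point, in m); z points along the fingers, y is the direction in which the jaws open and shut (so a half turn about z gives the same grasp; the last joint's range is limited). The gripper opens to 85 mm and grips with 20 to 120 N. Pads are 22 mm wide; open, the fingers measure 114 mm over their backs; the gripper's body (76 mm by 85 mm) begins 54 mm behind the grasp point. The pads swing forward as they close: fully open they stand 13 mm farther back than shut.
Start: joints at [1.031, 0.053, 1.613, -0, 1.476, -0.119], TCP at [0.255, 0.57, 0.231] pointing down, gripper open.
Joint ranges: [-3.01, 3.01], [-1.01, 2.22], [0.06, 2.58], [-1.02, 4.17], [0.09, 2.62], [-3.14, 3.14]. Speed limits (rad/s): [2.57, 2.57, 3.14, 3.14, 3.14, 3.14].

## Interface

Orientations are given as a unit quaternion [w, x, y, z].
In Python, from plant import manip gives the robot as it stands.
- The arm moves only by the tool drive_tool, never from a script. Its argument "commands" is text: rows parted by semicolons, each of 5 numbers parted by spaces: the finger opening in mm, from 0 to 85.4, then the shift along the tool's x, y, z in units of 30 mm (1.0 is 30 mm), then the turn about the tool's z in degrees. A call has exactly 8 rows; each row shifts and turns the commanded pose from where the row before left it, along the tool's axes as they then stand; what a row does not reach is not made up. A row lasts 1/8 s, in which the tool goes at most 62.5 mm and 10.7 degrees, less where a joint would pass 70% of its speed; a pose out of reach is approached as far as the arm can. A call is refused whole if a number of a shift passes 1 or a number of a turn 10.7, either way. A call with a gripper value outside its range is refused whole. The fingers move at their own pace and stop on an object; the grip force is fixed at half the most. Time passes only in rows, so rows that do not move let the fingers close, or fill a call up. It gives the time, the measured TCP pose, the force and the opening at its end, in the units of the state.
- manip.state(): the state, without advancing time (a new reading comes with each control period).
- manip.grab_frame(name): name is "scene" or "side" or "wrist"; returns the picture (400x640x3 uint8, red, green, blue); there is no depth.
- manip.camera_params(name): a dict with "fx", "fy", "cx", "cy" (pixels), "xyz" and "orientation" of the camera in the world. Camera axes: x right, y down, z forward; pixel columns grow to the right and rows downward; lengths in m; the calibration is good to about 2 mm. The wrist camera is an equidistant fisheye: a pixel r from the principal point sees the ray r / f radians off the axis. A picture is of the moment at which its call begins: read the wrist's pose just before it. camera_params takes no time and is no camera call; for the wrist camera it gives the pose at the moment of the call.
- manip.job_done(): hands the job in, once; it reports no verdict.
The state is a dict: "time": time; "joint_pos": joint angles; "joint_vel": joint speeds; "joint_efforts": joint torques, N m; "tool_pos": TCP position; "tool_rot": TCP orientation; "contact_force": force on the tool from outside, world axes, zero at the start; "ft_torque": the same for the moment, N m; "gripper_width": opening from 0.0 (shut) to 1.0 (fully open).
Only numpy, scipy, OpenCV 4.12 (cv2) and the standard library are available. Lean on these libraries where they do the work, as an engineer would, in place of code of your own. Each camera call takes 0.05 s, during which the arm holds its last target. There are 200 camera calls.

## Working session

There is one attempt and no reset: what is moved stays moved. The work goes in short steps, Python scripts to look and compute and a tool call to move; the robot and the scene stay as the last step left them, time stands still between calls to the robot, and variables do not carry over. Pictures are saved under pics/ and viewed, about 8 in all and at most 12, crops included, and the job is handed in when it is done.

Besides the shell and the picture viewer there is one more tool, called after ">>>" as name(argument=value, ...) on one line, values as JSON. drive_tool: Moves the arm, as the interface text tells. Its arguments: {"type":"object","properties":{"commands":{"type":"string"}},"required":["commands"]}

```bash
mkdir -p pics; ls; python3 - <<'E'
from plant import manip
import cv2
s=manip.state();print(s)
for n in("scene","side","wrist"):
    p=manip.camera_params(n);print(n,p)
    cv2.imwrite(f"pics/{n}0.png",manip.grab_frame(n)[:,:,::-1])
E
```

```text
pics
{'time': 0.0, 'joint_pos': array([ 1.03097379e+00,  5.33549520e-02,  1.61430058e+00,  8.64538064e-06,
        1.47600353e+00, -1.19025653e-01]), 'joint_vel': array([-0.00063303, -0.00059563,  0.00010814, -0.00096742, -0.00201766,
        0.00081488]), 'joint_efforts': array([ 1.43127777e-04, -3.93699002e+01, -3.70168018e+01, -1.09581106e-04,
        6.93650421e-03,  2.41871589e-05]), 'tool_pos': array([0.25499267, 0.56993064, 0.23006027]), 'tool_rot': array([-3.38310790e-04,  2.08849865e-01,  9.77947170e-01, -9.76254615e-04]), 'contact_force': array([-0.52350449, -0.22484367,  0.14486203]), 'ft_torque': array([-0.00707281, -0.03502803, -0.04208699]), 'gripper_width': 1.0002081321373586}
scene {'fx': 438.0477102992749, 'fy': 438.0477102992749, 'cx': 320.6017300997149, 'cy': 199.07547056975972, 'xyz': array([1.6079849 , 0.14030058, 0.88558601]), 'orientation': array([-0.27721439,  0.597477  ,  0.67785593, -0.32662632])}
side {'fx': 424.61124823039506, 'fy': 424.61124823039506, 'cx': 316.67379760814714, 'cy': 199.0442821316727, 'xyz': array([-0.01970133, -0.99771005,  0.91645363]), 'orientation': array([-0.43694352,  0.85800388, -0.23667983,  0.12997062])}
wrist {'fx': 309.70691628693146, 'fy': 309.70691628693146, 'cx': 316.06150879828334, 'cy': 196.018306221424, 'xyz': array([0.18007935, 0.60413491, 0.37241988]), 'orientation': array([0.13796533, 0.82759433, 0.53688156, 0.08838208])}
```

View pics/scene0.png

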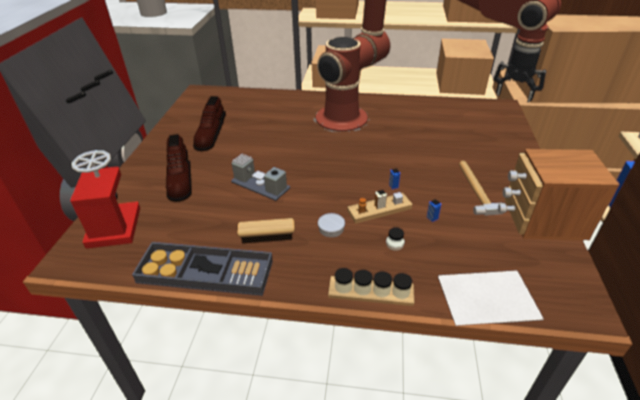

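View pics/side0.png

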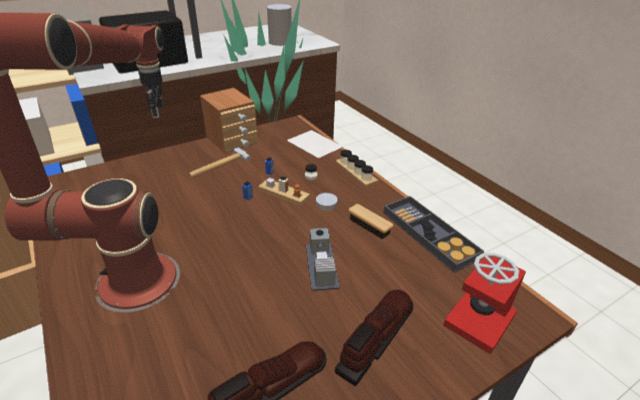

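The scene view shows the rack at about (380,206). In it are the amber vial (362,204), a white block with a black stopper (380,198) and a short aluminium block (398,198). Blue look-alikes stand at (394,178) and (434,210), and the checker is at (260,178). The side view agrees: stoppered block at (283,184), checker at (322,258). Candidates for the cell are the white stoppered block, the aluminium blank and the two blue ones. I'll check my choice, the white stoppered block in the middle pocket, in one close crop.

```bash
cat > h.py <<'E'
import numpy as np, cv2
from scipy.spatial.transform import Rotation as R
def rot(q): return R.from_quat([q[1],q[2],q[3],q[0]])
def ray(p,uv,fish=False):
    uv=np.atleast_2d(np.array(uv,float)); a=(uv-[p['cx'],p['cy']])/[p['fx'],p['fy']]
    if fish:
        r=np.linalg.norm(a,axis=1,keepdims=True); d=np.c_[a/np.maximum(r,1e-9)*np.sin(r),np.cos(r)]
    else: d=np.c_[a,np.ones(len(a))]
    return rot(p['orientation']).apply(d)
def plane(p,uv,z,fish=False):
    d=ray(p,uv,fish); return p['xyz']+d*((z-p['xyz'][2])/d[:,2])[:,None]
def proj(p,X,fish=False):
    c=rot(p['orientation']).inv().apply(np.atleast_2d(X)-p['xyz'])
    if fish:
        t=np.arctan2(np.hypot(c[:,0],c[:,1]),c[:,2]); n=np.hypot(c[:,0],c[:,1])
        return c[:,:2]/n[:,None]*t[:,None]*p['fx']+[p['cx'],p['cy']]
    return c[:,:2]/c[:,2:]*p['fx']+[p['cx'],p['cy']]
E
python3 - <<'E'
from h import *
from plant import manip
a=cv2.imread('pics/scene0.png');b=cv2.imread('pics/side0.png')
r=lambda i,x,y,w,h,k:cv2.resize(i[y:y+h,x:x+w],None,fx=k,fy=k,interpolation=cv2.INTER_CUBIC)
t=np.hstack([r(a,220,145,80,60,5),r(a,340,160,80,60,5)]);u=np.hstack([r(b,285,220,80,60,5)[:300],r(b,245,160,80,60,5)])
cv2.imwrite('pics/c1.png',np.vstack([t,u]))
s=manip.camera_params('scene');d=manip.camera_params('side')
print(plane(s,[[362,208],[380,206],[398,203],[350,211],[411,206]],.018).round(3))
print(plane(s,[[243,158],[275,171]],.082).round(3))
print(plane(d,[[271,186],[283,190],[296,194]],.018).round(3),plane(d,[[320,233],[324,255]],.082).round(3))
E
```

```text
[[0.586 0.118 0.018]
 [0.57  0.172 0.018]
 [0.549 0.227 0.018]
 [0.604 0.083 0.018]
 [0.559 0.266 0.018]]
[[ 0.453 -0.283  0.082]
 [ 0.513 -0.163  0.082]]
[[0.536 0.219 0.018]
 [0.563 0.172 0.018]
 [0.592 0.126 0.018]] [[ 0.511 -0.17   0.082]
 [ 0.471 -0.258  0.082]]
```

View pics/c1.png

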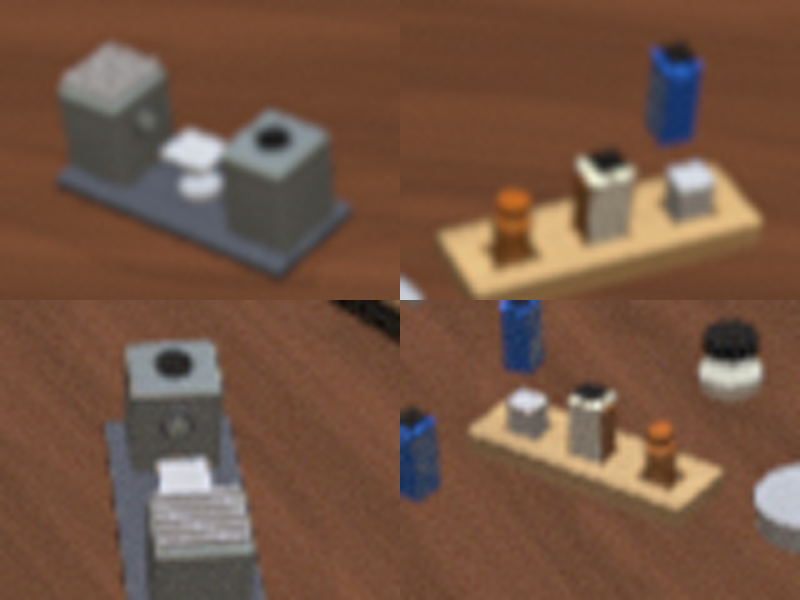

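The choice is confirmed: the off-white stoppered cell is in the middle pocket, at about (0.566, 0.172). The row yaw is about 109°, and the checker is at about (0.487, -0.222) with yaw about 64°. I'm moving over the rack now.

>>> drive_tool(commands="85 -0.93 -0.49 0 0;85 -0.93 -0.49 0 0;85 -0.93 -0.49 0 0;85 -0.93 -0.49 0 0;85 -0.93 -0.49 0 0;85 -0.93 -0.49 0 0;85 -0.93 -0.49 0 0;85 -0.93 -0.49 0 0")

```text
time: 1.15
tool_pos: [0.4113, 0.371, 0.2309]
tool_rot: [-0.0, 0.209, 0.978, -0.0]
contact_force: [0.3, -0.2, 0.1]
gripper_width: 0.994
```

>>> drive_tool(commands="85 -0.93 -0.49 0.2 0;85 -0.93 -0.49 0.2 0;85 -0.93 -0.49 0.2 0;85 -0.93 -0.49 0.2 0;85 -0.93 -0.49 0.2 0;85 -0.93 -0.49 0.2 0;85 -0.93 -0.49 0.2 0;85 -0.93 -0.49 0.2 0")

```text
time: 2.15
tool_pos: [0.567, 0.1725, 0.1827]
tool_rot: [-0.0, 0.209, 0.978, -0.0]
contact_force: [0.3, 0.3, -0.2]
gripper_width: 0.994
```

>>> drive_tool(commands="85 0 0 0 9.4;85 0 0 0 9.4;85 0 0 0 9.4;85 0 0 0 9.4;85 0 0 0 9.4;85 0 0 0 0;85 0 0 0 0;85 0 0 0 0")

```text
time: 3.15
tool_pos: [0.5666, 0.1734, 0.1832]
tool_rot: [-0.0, 0.581, 0.814, -0.0]
contact_force: [0.5, -0.4, 0.5]
gripper_width: 0.991
```

```bash
python3 - <<'E'
from h import *
from plant import manip
import pickle
p=manip.camera_params('wrist');s=manip.state();im=manip.grab_frame('wrist')
cv2.imwrite('pics/w1.png',im[:,:,::-1]);pickle.dump((p,s),open('w1.pkl','wb'))
print(s['tool_pos'],rot(s['tool_rot']).as_matrix().round(3),s['joint_pos'],p['xyz'],rot(p['orientation']).as_matrix()[:,2])
print(proj(p,[[.566,.172,.072],[.566,.172,.066]],True))
E
```

```text
[0.56661961 0.17342629 0.18321319] [[-0.325  0.946 -0.   ]
 [ 0.946  0.325 -0.   ]
 [-0.    -0.    -1.   ]] [ 1.71485746e-01  1.04414686e-02  1.73747352e+00 -3.31506847e-05
  1.39384074e+00 -1.59479238e-01] [0.54053868 0.25209899 0.32544549] [ 0.1053356  -0.30572171 -0.9462762 ]
[[313.71784436 193.18401543]
 [313.76628958 191.03978816]]
```

View pics/w1.png

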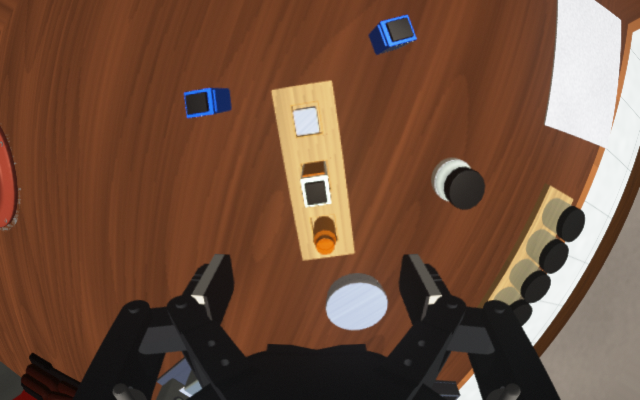

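The wrist view shows the rack with corners at (272,90), (332,81), (354,252) and (303,260), and the cell's black stopper at (316,192). The tin is at (357,302) and the jar at (458,185), neither of them in the fingers' way. I'm measuring the stopper and the rack axis.

```bash
python3 - <<'E'
from h import *
import pickle
p,s=pickle.load(open('w1.pkl','rb'));im=cv2.imread('pics/w1.png')
def cen(m,box):
    x,y,w,h=box;k=np.zeros(m.shape,np.uint8);k[y:y+h,x:x+w]=m[y:y+h,x:x+w]
    c=max(cv2.findContours(k,0,2)[0],key=cv2.contourArea);return c
hsv=cv2.cvtColor(im,cv2.COLOR_BGR2HSV)
c=cen((im.max(2)<75).astype(np.uint8),(298,172,36,36));print(cv2.boxRect(c) if 0 else cv2.minAreaRect(c))
X=plane(p,cv2.boxPoints(cv2.minAreaRect(c)),.072,True);print('stopper',X.mean(0).round(4))
w=((hsv[...,1]<40)&(im.min(2)>170)).astype(np.uint8)
c=cen(w,(290,165,50,50));b=cv2.boxPoints(cv2.minAreaRect(c))
W=plane(p,b,.066,True);print('whitebox',W.round(4),W.mean(0).round(4))
r=plane(p,[[272,90],[332,81],[354,252],[303,260]],.018,True);print('rack',r.mean(0).round(4))
for a,b in((3,0),(2,1)):
    d=r[b]-r[a];print(np.degrees(np.arctan2(d[1],d[0])).round(2),np.linalg.norm(d))
M=rot(s['tool_rot']).as_matrix()
for q in(X.mean(0),W.mean(0)): print('tool d mm',(M.T@(q-s['tool_pos'])*1000).round(1))
print('tool x yaw',np.degrees(np.arctan2(M[1,0],M[0,0])))
E
```

```text
((315.3799743652344, 192.1599884033203), (20.50609588623047, 17.960512161254883), 81.8698959350586)
stopper [0.5671 0.1733 0.072 ]
whitebox [[0.5508 0.1785 0.066 ]
 [0.5716 0.1902 0.066 ]
 [0.5847 0.1669 0.066 ]
 [0.5633 0.1547 0.066 ]] [0.5676 0.1726 0.066 ]
rack [0.5681 0.1724 0.018 ]
117.56 0.18943542577474357
117.49 0.18745532261935996
tool d mm [ -0.3   0.4 111.2]
tool d mm [ -1.1   0.6 117.2]
tool x yaw 108.96323130723914
```

The rack yaw is 117.5°, so I turn the tool by -8.5°. The centring is already good. Then I descend to TCP z of about 0.025 and close.

>>> drive_tool(commands="85 0 0 0 -8.5;85 0 0 0.8 0;85 0 0 0.8 0;85 0 0 0.8 0;85 0 0 0.8 0;85 0 0 0.8 0;85 0 0 0.8 0;85 0 0 0.45 0")

```text
time: 4.2
tool_pos: [0.5659, 0.1733, 0.0243]
tool_rot: [-0.001, 0.519, 0.855, -0.001]
contact_force: [-0.2, -0.0, 0.3]
gripper_width: 0.995
```

```bash
python3 - <<'E'
from h import *
from plant import manip
a=[]
for n,(x,y,w,h) in(("wrist",(200,160,240,240)),("side",(240,120,80,80))):
    a.append(cv2.resize(manip.grab_frame(n)[y:y+h,x:x+w,::-1],(400,400),interpolation=cv2.INTER_CUBIC))
cv2.imwrite('pics/g1.png',np.hstack(a));s=manip.state();print(s['tool_pos'],s['contact_force'])
E
```

```text
[0.56536984 0.17321603 0.02403398] [-0.7985212   0.12871946  0.03090988]
```

View pics/g1.png

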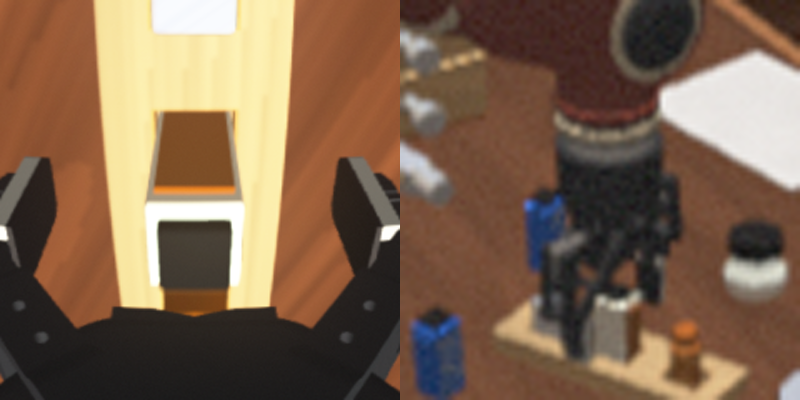

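The cell sits square between the pads, its stopper in the middle of the jaw, and the fingers are clear of the rack and its neighbours. I trim 1.5 mm in y and close.

>>> drive_tool(commands="85 0 0.05 0 0;10 0 0 0 0;10 0 0 0 0;10 0 0 0 0;10 0 0 0 0;10 0 0 0 0;10 0 0 0 0;10 0 0 0 0")

```text
time: 5.3
tool_pos: [0.5672, 0.1737, 0.0263]
tool_rot: [-0.001, 0.519, 0.854, -0.001]
contact_force: [-5.6, -2.3, 5.1]
gripper_width: 0.271
```

>>> drive_tool(commands="10 0 0 0 0;10 0 0 -0.2 0;10 0 0 -0.5 0;10 0 0 -0.7 0;10 0 0 -0.7 0;10 0 0 -0.8 0;10 0 0 -0.8 0;10 0 0 -0.8 0")

```text
time: 6.3
tool_pos: [0.5684, 0.1743, 0.1635]
tool_rot: [0.001, 0.52, 0.854, 0.001]
contact_force: [0.1, -0.2, -0.7]
gripper_width: 0.276
```

The cell is lifted and gripped: width 0.276 (about 24 mm), and the load reads about 0.7 N. I now turn toward the checker's yaw and travel there, stopping short to take a look.

>>> drive_tool(commands="10 0 0 -0.3 10.7;10 0 0 -0.3 10.7;10 0 0 -0.3 10.7;10 0 0 -0.3 10.7;10 0 0 -0.3 10.7;10 -0.6 0.1 0 0;10 -0.9 0.1 0 0;10 -0.95 0.1 0 0")

```text
time: 7.3
tool_pos: [0.543, 0.1026, 0.2061]
tool_rot: [0.0, 0.848, 0.531, -0.0]
contact_force: [0.1, -0.2, -0.9]
gripper_width: 0.275
```

>>> drive_tool(commands="10 -0.95 0.1 0 0;10 -0.95 0.1 0 0;10 -0.95 0.1 0 0;10 -0.95 0.1 0 0;10 -0.95 0.1 0 0;10 -0.95 0.1 0 0;10 -0.95 0.1 0 0;10 -0.95 0.1 0 0")

```text
time: 8.3
tool_pos: [0.4637, -0.1126, 0.206]
tool_rot: [0.0, 0.848, 0.53, -0.0]
contact_force: [0.3, -0.2, -0.5]
gripper_width: 0.275
```

>>> drive_tool(commands="10 -0.95 0.1 0 0;10 -0.95 0 0 0;10 -0.6 0 0 0;10 -0.4 0 0 0;10 0 0 0 0;10 0 0 0 0;10 0 0 0 0;10 0 0 0 0")

```text
time: 9.3
tool_pos: [0.4295, -0.1902, 0.2058]
tool_rot: [-0.0, 0.848, 0.53, -0.0]
contact_force: [-0.1, -0.2, -0.8]
gripper_width: 0.274
```

```bash
python3 - <<'E'
from h import *
from plant import manip
import pickle
p=manip.camera_params('wrist');s=manip.state();im=manip.grab_frame('wrist')
cv2.imwrite('pics/w2.png',im[:,:,::-1]);pickle.dump((p,s),open('w2.pkl','wb'))
print(s['tool_pos'],rot(s['tool_rot']).as_matrix().round(3),s['joint_pos'],s['gripper_width'],s['contact_force'])
E
```

```text
[ 0.42953547 -0.19015282  0.2057587 ] [[ 0.439  0.898 -0.   ]
 [ 0.898 -0.439  0.   ]
 [ 0.    -0.    -1.   ]] [-5.75409330e-01 -3.17081788e-01  1.99085045e+00  4.10825287e-05
  1.46796221e+00 -1.20810742e-01] 0.27397247186115176 [-0.08966279 -0.20583282 -0.80046588]
```

View pics/w2.png

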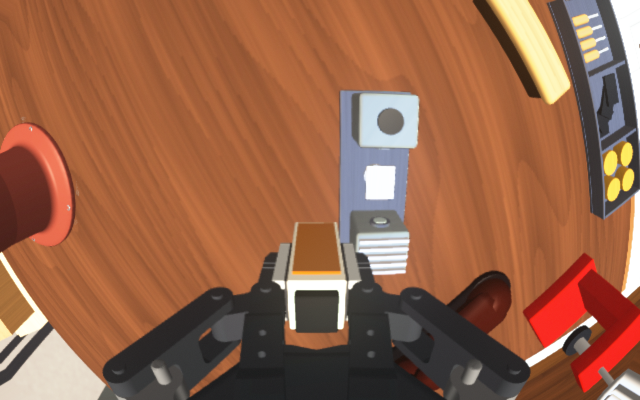

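The wrist view shows the checker: sensor housing top with dial at (388,120), white seat at (380,182), and finned lamp at (382,240). The base's left edge runs from (340,91) to (342,240). The cell is held straight at (316,280). I measure the seat, the base edge and the housings.

```bash
python3 - <<'E'
from h import *
import pickle
p,s=pickle.load(open('w2.pkl','rb'));im=cv2.imread('pics/w2.png').astype(int)
M=rot(s['tool_rot']).as_matrix()
b,g,r=im[...,0],im[...,1],im[...,2]
base=(b>r+8)&(im.max(2)<190)
L=[]
for v in range(100,236,4):
    u=np.where(base[v,330:360])[0]; 
    if len(u): L.append([330+u[0]-.5,v])
L=np.array(L);P=plane(p,L,.010,True)
k=np.polyfit(P[:,1],P[:,0],1);print('edge yaw',np.degrees(np.arctan2(1,k[0])).round(2),'res mm',(np.std(P[:,0]-np.polyval(k,P[:,1]))*1e3).round(2))
T=lambda X:((X-s['tool_pos'])@M*1000).round(1)
print('edge tool',T(P[[0,-1]]))
print('base end corner', T(plane(p,[[340,90]],.010,True)))
seat=((im.min(2)>200)).astype(np.uint8);k=np.zeros_like(seat);k[155:210,355:405]=seat[155:210,355:405]
c=max(cv2.findContours(k,0,2)[0],key=cv2.contourArea);rc=cv2.minAreaRect(c);print(rc,cv2.boundingRect(c))
for z in(.026,.036,.046):
    X=plane(p,cv2.boxPoints(rc),z,True);print('seat',z,T(X).mean(0),[np.linalg.norm(X[i]-X[i-1]).round(4) for i in range(4)],'yaw',[np.degrees(np.arctan2(*(X[i]-X[i-1])[1::-1])).round(1) for i in range(4)])
# dark dial centre & sensor housing top outline
h=((abs(b-r)<60)&(b>r+8)&(im.max(2)>170)).astype(np.uint8);k=np.zeros_like(h);k[85:155,350:425]=h[85:155,350:425]
c=max(cv2.findContours(k,0,2)[0],key=cv2.contourArea);rc=cv2.minAreaRect(c);print(rc)
X=plane(p,cv2.boxPoints(rc),.082,True);print('sensor top',T(X).mean(0),[np.linalg.norm(X[i]-X[i-1]).round(4) for i in range(4)],[np.degrees(np.arctan2(*(X[i]-X[i-1])[1::-1])).round(1) for i in range(4)])
E
```

```text
edge yaw 64.91 res mm 0.27
edge tool [[ 77.4  27.3 195.8]
 [-77.8  29.5 195.8]]
base end corner [[ 88.3  26.7 195.8]]
((378.83447265625, 182.3137969970703), (30.594173431396484, 34.35238265991211), 3.3664605617523193) (364, 165, 32, 35)
seat 0.026 [-10.725  70.275 179.75 ] [np.float64(0.0353), np.float64(0.039), np.float64(0.0341), np.float64(0.0397)] yaw [np.float64(150.4), np.float64(63.3), np.float64(-28.6), np.float64(-115.0)]
seat 0.036 [ -7.8   68.1  169.75] [np.float64(0.0342), np.float64(0.0378), np.float64(0.0331), np.float64(0.0384)] yaw [np.float64(150.4), np.float64(63.3), np.float64(-28.6), np.float64(-115.0)]
seat 0.046 [ -4.85  65.95 159.75] [np.float64(0.0331), np.float64(0.0366), np.float64(0.032), np.float64(0.0372)] yaw [np.float64(150.4), np.float64(63.3), np.float64(-28.6), np.float64(-115.0)]
((389.5, 120.5), (51.0, 55.0), 90.0)
sensor top [ 62.2    65.5   123.775] [np.float64(0.0445), np.float64(0.0492), np.float64(0.0458), np.float64(0.0505)] [np.float64(65.4), np.float64(-23.1), np.float64(-112.9), np.float64(155.5)]
```

All the measurements agree: the centre is at tool (-6.6, +68.3) mm, the yaw is off by about 1°, and the seat height looks like about 39 mm. I move over it and partly lower.

>>> drive_tool(commands="10 -0.07 0.757 0 0;10 -0.07 0.757 0 0;10 -0.08 0.757 0 0;10 0 0 0 -0.9;10 0 0 0.6 0;10 0 0 0.7 0;10 0 0 0.7 0;10 0 0 0 0")

```text
time: 10.35
tool_pos: [0.4853, -0.2249, 0.1424]
tool_rot: [-0.003, 0.844, 0.536, -0.001]
contact_force: [0.9, 0.2, -0.6]
gripper_width: 0.273
```

```bash
python3 - <<'E'
from h import *
from plant import manip
import pickle
p=manip.camera_params('wrist');s=manip.state();im=manip.grab_frame('wrist')
pickle.dump((p,s),open('w3.pkl','wb'));cv2.imwrite('pics/w3.png',im[:,:,::-1])
b=manip.grab_frame('side')[190:310,260:380,::-1]
t=np.hstack([cv2.resize(im[20:400,180:460,::-1],(440,597)),cv2.resize(b,(360,597)[:1]+(360,),interpolation=cv2.INTER_CUBIC) if 0 else np.vstack([cv2.resize(b,(360,360),interpolation=cv2.INTER_CUBIC),np.zeros((237,360,3),np.uint8)])])
cv2.imwrite('pics/w3v.png',t)
print(s['tool_pos'],rot(s['tool_rot']).as_matrix().round(3),s['contact_force'])
E
```

```text
[ 0.48525072 -0.22487112  0.14242438] [[ 0.426  0.905 -0.005]
 [ 0.905 -0.426  0.003]
 [ 0.001 -0.006 -1.   ]] [ 0.89708686  0.21205881 -0.57143471]
```

View pics/w3v.png

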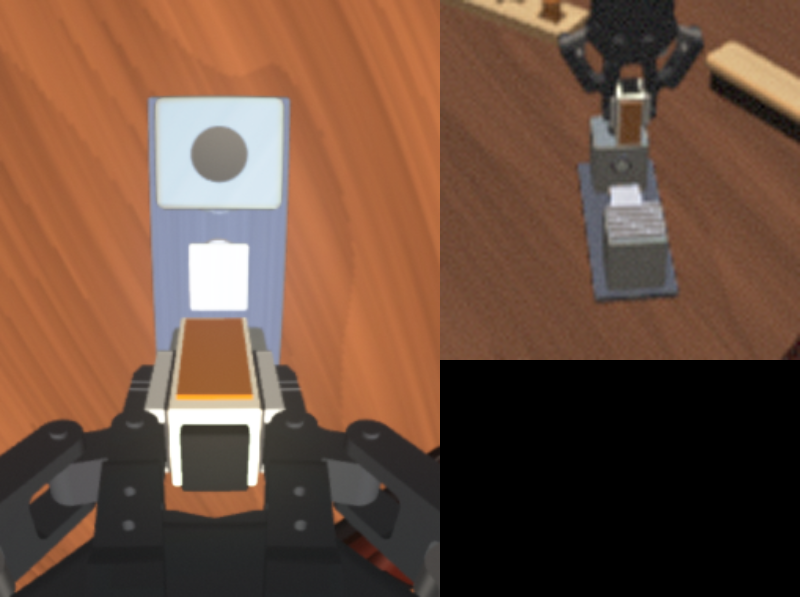

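The base, seat and cell line up on one axis: cell stopper and seat at crop columns of about 215 and 218, with both base edges straight. I re-measure the offset from here.

```bash
python3 - <<'E'
from h import *
import pickle
p,s=pickle.load(open('w3.pkl','rb'));im=cv2.imread('pics/w3.png').astype(int)
M=rot(s['tool_rot']).as_matrix();T=lambda X:((X-s['tool_pos'])@M*1000).round(1)
b,r=im[...,0],im[...,2]
base=(b>r+8)
ls=[];rs=[]
for v in range(90,236,3):
    u=np.where(base[v,250:400])[0]+250
    if len(u)>40: ls.append([u[0]-.5,v]);rs.append([u[-1]+.5,v])
for n,e in(('L',ls),('R',rs)):
    P=plane(p,e,.010,True);k=np.polyfit(P[:,1],P[:,0],1);res=P[:,0]-np.polyval(k,P[:,1])
    k=np.polyfit(P[abs(res)<.002,1],P[abs(res)<.002,0],1)
    y=P[:,1];print(n,'yaw',np.degrees(np.arctan2(1,k[0])).round(2),T(np.c_[np.polyval(k,y),y,0*y+.01][[0,-1]]))
v=[v for v in range(60,120) if base[v,276:282].any()][0];print('end',v,T(plane(p,[[279,v-.5]],.010,True)))
k=np.zeros(b.shape,np.uint8);k[165:222,295:345]=(im.min(2)>215)[165:222,295:345]
c=max(cv2.findContours(k,0,2)[0],key=cv2.contourArea);rc=cv2.boundingRect(c);print(rc)
x,y,w,h=rc;q=[[x-.5,y-.5],[x+w-.5,y-.5],[x+w-.5,y+h-.5],[x-.5,y+h-.5]]
for z in(.026,.036,.046):
    X=plane(p,q,z,True);print(z,T(X).mean(0),[np.linalg.norm(X[i]-X[i-1]).round(4) for i in range(4)])
k[:]=0;k[280:340,285:350]=(im.max(2)<70)[280:340,285:350]
c=max(cv2.findContours(k,0,2)[0],key=cv2.contourArea);rc=cv2.minAreaRect(c);print(rc,'stopper',T(plane(p,cv2.boxPoints(rc),s['tool_pos'][2]+.046,True)))
print('tool yaw',np.degrees(np.arctan2(M[1,0],M[0,0])))
E
```

```text
L yaw 64.9 [[ 87.8 -35.4 132.7]
 [-33.7 -35.2 132.6]]
R yaw 64.72 [[ 87.9  42.3 132.2]
 [-33.6  42.2 132.1]]
end 82 [[ 95.3 -31.3 132.7]]
(300, 173, 38, 45)
0.026 [ -4.25   3.2  116.4 ] [np.float64(0.042), np.float64(0.0328), np.float64(0.042), np.float64(0.0344)]
0.036 [ -0.85   3.1  106.4 ] [np.float64(0.0404), np.float64(0.0315), np.float64(0.0404), np.float64(0.0331)]
0.046 [ 2.55   3.025 96.4  ] [np.float64(0.0388), np.float64(0.0303), np.float64(0.0388), np.float64(0.0318)]
((316.0, 322.0), (18.0, 40.0), 90.0) stopper [[  1.3  -7.  -46. ]
 [  1.4   9.  -46.1]
 [ -8.8   9.3 -46.1]
 [ -8.9  -7.4 -46. ]]
tool yaw 64.79963258125834
```

The checker centre is about 2.3 mm in +y and 1 mm in +x from the cell, and the yaw matches within 0.1°. I correct and lower to just above the seat.

>>> drive_tool(commands="10 0.04 0.08 0 0;10 0 0 0.4 0;10 0 0 0.6 0;10 0 0 0.6 0;10 0 0 0.4 0;10 0 0 0.2 0;10 0 0 0 0;10 0 0 0 0")

```text
time: 11.45
tool_pos: [0.4908, -0.2267, 0.0805]
tool_rot: [0.001, 0.844, 0.536, 0.0]
contact_force: [1.0, -0.3, -1.2]
gripper_width: 0.273
```

```bash
python3 - <<'E'
from h import *
from plant import manip
p=manip.camera_params('wrist');s=manip.state();im=manip.grab_frame('wrist')
cv2.imwrite('pics/w4.png',cv2.resize(im[20:400,180:460,::-1],(440,597)))
print(s['tool_pos'],rot(s['tool_rot']).as_matrix().round(4),s['contact_force'],s['ft_torque'])
E
```

```text
[ 0.49081554 -0.22672898  0.0805249 ] [[ 4.259e-01  9.048e-01  1.100e-03]
 [ 9.048e-01 -4.259e-01 -7.000e-04]
 [-2.000e-04  1.300e-03 -1.000e+00]] [ 0.95597898 -0.25582276 -1.18745251] [-0.03316631  0.01694924 -0.01532598]
```

View pics/w4.png

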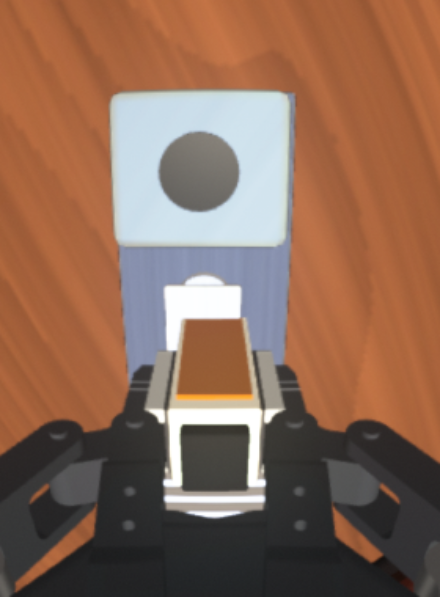

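The seat now appears left of the cell (columns 203 and 215). The arm had not settled when I measured, so the correction overshot in y. I re-measure from this settled pose.

```bash
cat > m.py <<'E'
from h import *
from plant import manip
p=manip.camera_params('wrist');s=manip.state();im=manip.grab_frame('wrist')[...,::-1].astype(int)
M=rot(s['tool_rot']).as_matrix();T=lambda X:((X-s['tool_pos'])@M*1000).round(1)
b,r=im[...,0],im[...,2];base=(b>r+8);o=[]
for v in range(180,250,4):
    u=np.where(base[v,240:400])[0]+240
    if len(u)>10:
        X=T(plane(p,[[u[0]-.5,v],[u[-1]+.5,v]],.010,True)); o.append([v,*X[:,1],X[:,1].mean(),X[0,0]])
print(np.round(o,1)[::3])
# cell top (white rim) left/right edges at TCP+.040
w=(im.min(2)>225)
for v in (285,295,305):
    u=np.where(w[v,270:360])[0]+270; X=T(plane(p,[[u[0]-.5,v],[u[-1]+.5,v]],s['tool_pos'][2]+.040,True));print(v,X.tolist(),X[:,1].mean())
c=np.where(w[260:300,316])[0]+260;print('front edge',c[:1],T(plane(p,[[316,c[0]-.5]],s['tool_pos'][2]+.040,True)))
print(s['tool_pos'],s['contact_force'],s['gripper_width'],s['time'])
E
python3 m.py
```

```text
[[180.  -42.8  35.2  -3.8  23.2]
 [192.  -42.6  34.9  -3.9  14. ]
 [204.  -42.4  35.3  -3.6   4.7]
 [216.  -42.3  35.1  -3.6  -5. ]
 [228.  -42.2  34.9  -3.7 -14.9]
 [240.  -42.1  35.5  -3.3 -25.2]]
285 [[11.0, -13.3, -40.0], [11.0, 15.6, -40.0]] 1.1499999999999995
295 [[6.0, -10.7, -40.0], [6.0, 12.6, -40.0]] 0.9500000000000002
305 [[0.6, -10.9, -40.0], [0.6, 12.9, -40.0]] 1.0
front edge [280] [[ 13.9   1.  -40. ]]
[ 0.49084718 -0.22676866  0.08063732] [ 0.40877253 -0.07023398 -0.56933226] 0.273111428654564 11.5
```

>>> drive_tool(commands="10 0 -0.14 0 0;10 0 0 0.1 0;10 0 0 0.1 0;10 0 0 0 0;10 0 0 0 0;10 0 0 0 0;10 0 0 0 0;10 0 0 0 0")

```text
time: 12.55
tool_pos: [0.4865, -0.2247, 0.0739]
tool_rot: [0.0, 0.844, 0.536, -0.0]
contact_force: [0.0, -0.5, -0.9]
gripper_width: 0.274
```

```bash
python3 m.py
```

```text
[[184.  -37.2  39.9   1.3  22.1]
 [196.  -37.7  39.7   1.   13.2]
 [208.  -37.5  40.3   1.4   4.1]
 [220.  -37.4  40.1   1.4  -5.3]
 [232.  -37.2  40.    1.4 -15. ]
 [244.  -37.2  40.    1.4 -25.1]]
285 [[11.0, -13.3, -40.0], [11.0, 15.6, -40.0]] 1.1499999999999995
295 [[6.0, -10.7, -40.0], [6.0, 12.6, -40.0]] 0.9500000000000002
305 [[0.6, -10.9, -40.0], [0.6, 12.9, -40.0]] 1.0
front edge [280] [[ 13.9   1.  -40. ]]
[ 0.48653531 -0.22466125  0.07385651] [ 0.03764577 -0.45412285 -0.91080698] 0.2740974728653685 12.55
```

Aligned: the checker axis reads 1.3 mm and the cell 1.0 mm in the same frame. I now lower slowly to feel for the seat.

>>> drive_tool(commands="10 0 0 0.06 0;10 0 0 0.06 0;10 0 0 0.06 0;10 0 0 0.06 0;10 0 0 0.06 0;10 0 0 0.05 0;10 0 0 0 0;10 0 0 0 0")

```text
time: 13.6
tool_pos: [0.4865, -0.2246, 0.0635]
tool_rot: [-0.0, 0.844, 0.536, -0.0]
contact_force: [-1.4, 0.9, 0.4]
gripper_width: 0.274
```

>>> drive_tool(commands="10 0 0 0.05 0;10 0 0 0.05 0;10 0 0 0 0;10 0 0 0 0;10 0 0 0 0;10 0 0 0 0;10 0 0 0 0;10 0 0 0 0")

```text
time: 14.6
tool_pos: [0.4867, -0.2247, 0.0604]
tool_rot: [0.0, 0.844, 0.536, 0.0]
contact_force: [-0.7, 0.9, 2.9]
gripper_width: 0.277
```

Contact is felt from TCP z of about 0.0635. I continue in 1 mm steps.

>>> drive_tool(commands="10 0 0 0.035 0;10 0 0 0 0;10 0 0 0 0;10 0 0 0 0;10 0 0 0 0;10 0 0 0 0;10 0 0 0 0;10 0 0 0 0")

```text
time: 15.6
tool_pos: [0.4867, -0.2247, 0.0594]
tool_rot: [0.0, 0.844, 0.536, 0.0]
contact_force: [-0.2, 0.5, 2.1]
gripper_width: 0.271
```

>>> drive_tool(commands="10 0 0 0.035 0;10 0 0 0 0;10 0 0 0 0;10 0 0 0 0;10 0 0 0 0;10 0 0 0 0;10 0 0 0 0;10 0 0 0 0")

```text
time: 16.6
tool_pos: [0.4866, -0.2247, 0.0583]
tool_rot: [0.0, 0.844, 0.536, 0.0]
contact_force: [0.5, -0.3, 3.3]
gripper_width: 0.27
```

>>> drive_tool(commands="10 0 0 0.035 0;10 0 0 0 0;10 0 0 0 0;10 0 0 0 0;10 0 0 0 0;10 0 0 0 0;10 0 0 0 0;10 0 0 0 0")

```text
time: 17.6
tool_pos: [0.4867, -0.2247, 0.0582]
tool_rot: [-0.0, 0.844, 0.536, -0.0]
contact_force: [-1.9, 0.6, 9.8]
gripper_width: 0.271
```

The stop is felt: TCP z stays at 0.058 for another 1 mm commanded, and the force jumps to about 10 N. I check that it is steady and look once more.

```bash
python3 m.py; python3 - <<'E'
from h import *
from plant import manip
a=cv2.resize(manip.grab_frame('wrist')[20:400,180:460,::-1],(400,543))
b=cv2.resize(manip.grab_frame('side')[190:310,270:370,::-1],(400,480),interpolation=cv2.INTER_CUBIC)
cv2.imwrite('pics/f.png',np.hstack([a,np.vstack([b,np.zeros((63,400,3),np.uint8)])]))
for i in range(4): manip.grab_frame('side');s=manip.state();print(s['tool_pos'],s['contact_force'],s['ft_torque'])
E
```

```text
[[180.  -37.5  40.1   1.3  29.5]
 [196.  -37.5  40.1   1.3  18.5]
 [208.  -37.4  40.    1.3  10.1]
 [220.  -37.9  39.9   1.    1.4]
 [232.  -37.9  39.8   0.9  -7.6]
 [244.  -37.9  39.8   0.9 -17. ]]
285 [[11.0, -13.3, -40.0], [11.0, 15.6, -40.0]] 1.1499999999999995
295 [[5.9, -10.7, -40.0], [6.0, 12.6, -40.0]] 0.9500000000000002
305 [[0.6, -10.9, -40.0], [0.6, 12.9, -40.0]] 1.0
front edge [280] [[ 13.9   1.  -40. ]]
[ 0.48668602 -0.22472721  0.05824518] [-1.87333731  0.5893641   9.814616  ] 0.2714509085399449 17.6
[ 0.48666297 -0.22473999  0.05824162] [-1.96317042  0.21719311  9.19961739] [0.23685993 0.27037577 0.03119387]
[ 0.48667768 -0.22474253  0.05825814] [-1.77584139  0.8999398   8.68289064] [ 0.17939485  0.25231389 -0.02675042]
[ 0.48667589 -0.2247419   0.0582316 ] [-1.64341603  0.82550647 10.22062814] [ 0.15835772  0.30526556 -0.00341885]
[ 0.4866745  -0.22473306  0.05824207] [-1.49695983  1.27325817  8.94018787] [ 0.17406456  0.25631406 -0.00617938]
```

View pics/f.png

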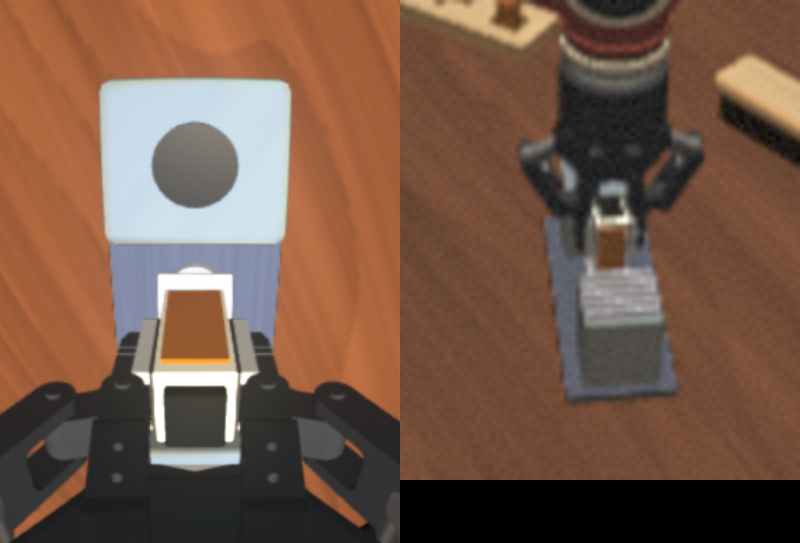

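The wrist view shows the cell upright between the pads on the seat, centred across it (columns 195 and 197). The seat's front edge is visible at crop row 275 and the sensor's inner top edge at row 242. I use those two edges for a last check along the light path.

```bash
python3 - <<'E'
from h import *
from plant import manip
p=manip.camera_params('wrist');s=manip.state();M=rot(s['tool_rot']).as_matrix()
f=lambda c,r,z:((plane(p,[[180+c*.7,20+r*.7]],z,True)-s['tool_pos'])@M*1000).round(1)
print('seat front (18)',f(165,274,.038),f(228,274,.038),'sensor inner (38)',f(150,242,.082),'sensor outer(94)',f(195,80,.082),'cell front top(15)',f(195,370,s['tool_pos'][2]+.04))
E
```

```text
seat front (18) [[ 18.7 -10.6  20.2]] [[18.7 14.3 20.2]] sensor inner (38) [[ 46.  -11.5 -23.8]] sensor outer(94) [[ 90.5   1.1 -23.8]] cell front top(15) [[ 14.1   1.2 -40. ]]
```

```bash
python3 -c "
from plant import manip
s=manip.state();print(s['time'],s['tool_pos'],s['contact_force'],s['gripper_width']);print(manip.job_done())"
```

```text
17.95 [ 0.4866745  -0.22473306  0.05824207] [-1.49695983  1.27325817  8.94018787] 0.27428113269250454
the job is handed in; nothing more can be done
None
```

I handed the job in at 17.95 s with the cell still held on the fully pressed seat. `job_done` reports no verdict.

I took the white stoppered cell from the rack's middle pocket by its frosted faces. I carried it to the checker, lined it up with the light path and lowered it slowly until the seat hit its stop.

**Last checks**
- **Seat:** contact began at a tool height of about 64 mm. The tool stopped at 58.2 mm, where a further 1 mm of command did not move it and the push rose from about 3 N to about 9–10 N and held.
- **Position:** the cell is within about 0.5 mm of the middle across the path and about 1–2 mm along it. The yaw, last measured before the final lowering, agreed with the checker within about 0.1°, and the tool stayed vertical.
- **Clearance:** the fingertips ended about 20 mm above the seat, and by the stated dimensions the gripper body is about 50 mm above the housings. I saw no touch on the windows. I never measured the bystanders, but the moves were planned clear of them.

**Checks that disagreed**
- My first sideways correction overshot by about 4 mm because the arm had not settled. I measured again and corrected it before contact.
- The inner edge of the sensor housing's top read 46 mm from the middle, where the description gives 38 mm for the gap. I relied on the seat and base edges instead, which agreed with each other.

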